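Slide the soldering brick into its bench stop and latch the hold-down

ROBOT

A 6-joint arm with a two-finger parallel gripper is mounted at the origin on a cart in front of the work surface, level with it; the furniture and walls round the work are solid. World frame = base frame: x ahead of the robot, y to its left, z up, the work surface at z = 0. Lengths are in mm, angles in rad, forces in N, time in s.
With the tool pointing down it reaches from about 250 to 800 mm from the base axis. Payload 8.5 kg.
Tool frame: the origin (TCP) lies at the very end of the fingers, on their centre line; the grasp point (between the pads) lies 19 mm behind it; z points along the fingers, y is the line along which they close (so a half turn about z gives the same grasp; the last joint's range is limited). The gripper opens to 85 mm and grips with 20 to 120 N. Pads are 22 mm wide; open, the fingers measure 114 mm over their backs; the gripper's body (76 mm by 85 mm) begins 54 mm behind the grasp point. The pads swing forward as they close: fully open they stand 13 mm farther back than shut.
Start: joints at [1.214, 0.238, -0.013, 1.319, 0, 1.571], TCP at [183.354, 491.895, 231.276] pointing down, gripper open.
Joint ranges: [-2.66, 2.66], [-1.03, 1.9], [-1.14, 1.46], [-1.82, 2.27], [-1.45, 1.34], [-3.14, 3.14]. Speed limits (rad/s): [2.22, 2.22, 2.79, 3.14, 3.14, 3.14].

INTERFACE

Orientations are given as a rotation vector (axis times angle).
In Python, from plant import arm gives the robot as it stands.
- The arm moves only by the tool move_arm, never from a script. Its argument "plan" is a list of rows, each an object with "linear": the shift along the tool's x, y, z in units of 150 mm (1.0 is 150 mm), a list of three; "dr": the turn, a rotation vector about the tool's x, y, z in units of 180 degrees (1.0 is 180 degrees), a list of three; "fingers": the closure, from 0 (fully open) to 1 (shut). A call has exactly 10 rows; each row shifts and turns the commanded pose from where the row before left it, along the tool's axes as they then stand; what a row does not reach is not made up. A row lasts 1/8 s, in which the tool goes at most 62.5 mm and 10.7 degrees, less where a joint would pass 70% of its speed; a pose out of reach is approached as far as the arm can. A call with a number of a shift or a turn outside -1 to 1 is refused whole. A call with a gripper value outside its range is refused whole. The fingers move at their own pace and stop on an object; "squeeze" is the grip in N (left out, the last holds). Time passes only in rows, so rows that do not move let the fingers close, or fill a call up. It gives the time, the measured TCP pose, the force, the opening and the grip force at its end, in the units of the state.
- arm.state(): the state, without advancing time (a new reading comes with each control period).
- arm.read_camera(name): name is "scene" or "top" or "wrist"; returns the picture (384x512x3 uint8, blue, green, red); there is no depth.
- arm.camera_params(name): a dict with "camera_matrix" (3x3 intrinsics, pixels), "rvec" (rotation vector, rad) and "tvec" (3), from world to camera coordinates, as OpenCV has them; the wrist camera has in their place "mount" (4x4, takes a point from camera to tool coordinates, whose origin is the TCP and whose axes are the flange's). Camera axes: x right, y down, z forward; pixel columns grow to the right and rows downward; lengths in mm; the calibration is good to about 2 mm. A picture is of the moment at which its call begins: read the wrist's pose just before it. camera_params takes no time and is no camera call.
- arm.job_done(): hands the job in; it is judged then, once.
The state is a dict: "time_s": time; "q": joint angles; "qd": joint speeds; "joint_torque": joint torques, N m; "tcp_pos": TCP position; "tcp_rot": TCP orientation; "contact_force": force on the tool from outside, world axes, zero at the start; "torque": the same for the moment, N m; "opening": opening from 0.0 (shut) to 1.0 (fully open); "grip_force": force on a finger pad.
Only numpy, scipy, OpenCV 4.12 (cv2) and the standard library are available. Lean on these libraries where they do the work, as an engineer would, in place of code of your own. Each camera call takes 0.05 s, during which the arm holds its last target. There are 200 camera calls.

TASK

Slide the soldering brick along the bench top, never lifting or tipping it (it crumbles), past the candle glass and the cream pot without touching either, and squarely home against the fence of the three-sided bench stop. Then press the stop's sprung hold-down lever until it snaps over and stays down on the brick. The robot must not touch the candle or the pot either, and the dapping cube, torch and steel block must stay where they are.

Things in the scene. Friction and masses are not known exactly. Their poses are not given: they have to be found in the camera images.
- fire_brick: Soldering fire brick: pale scorched slab, 107 mm along its x, 135 mm along its y, 30 mm high, about 0.3 kg, loose. Origin: centre of its underside, z up. May go in either way round. Too wide to grip flat; slides when pushed low on a side. Two open fingers set against one face push it steadily, also in curves of 0.08 m radius or more (of its centre).
- brick_stop: Bench stop, fixed: aluminium fence and two side rails 24 mm high, open towards the robot, no floor. Origin on the bench top where the brick's centre is when home; x points from the mouth into the fence, z up. Fence face at x = +54.5 mm, rails' inner faces at y = +/-75 mm. Home: the brick's 135 mm side lies along the fence (brick x along stop x, either way).
- stop_mouth (a point): Centre of the stop's mouth, on the bench top, 10 mm before the stop's origin along its x. From here to x = +13 mm past the origin the rails narrow from +/-89 mm to +/-75 mm; outside, they are at most 100 mm from the middle at the mouth. The hinge bracket behind the fence reaches to x = 125 mm past the origin and is 66 mm high.
- hold_down (a joint): Angle (rad) of the sprung lever on the stop: 0 = raised 40 degrees (start), grows as its paddle is pressed down, 0.70 = arm level (end stop). It springs back up (at most about 10 N at the paddle, most at the top) until about 0.40; beyond, it snaps down and stays. With the brick home its rubber foot rests on the brick at about 0.60; on an empty stop it falls to 0.70.
- paddle_top (a point): Centre of the top face of the black press paddle (42 mm along the arm, 40 wide, 14 thick) at the lever's free end; moves with it: 83 mm along the arm from the hinge axis, 8 mm above the arm's centre line. Raised: about 117 mm high, 27 mm past the stop's origin along its x; latched: about 74 mm high, 3 mm past the origin.
- hold_down_hinge (a point): Hinge axis of the lever, 85 mm past the stop's origin along its x, 58 mm high; the axis runs along the stop's y. The arm reaches from here towards the mouth.
- candle: Obstacle: candle in a clear glass, 69 mm diameter, 81 mm high; origin: centre of its underside. Stands on the far or the near side of the lane from the brick to the stop, the pot on the other side; loose, not to be touched.
- pot: Obstacle: white round open cream pot, 68 mm diameter, 67 mm high; origin: centre of its underside. Across the lane from the candle; loose, not to be touched.
- dapping_cube: Bystander: brass dapping cube with round hollows, 42 mm a side; origin: centre of its underside.
- torch: Bystander: black gas hand torch standing on its foot, 58x68 mm, 195 mm high; origin under its centre.
- bench_block: Bystander: square steel bench block on a leather pad, 66x66x20 mm; origin: centre of its underside.

How it is judged (in metres and radians):
On the way, in this order (a step that is already met when the one before it is completed fails the run):
1. the brick is slid home: square against the fence, between the rails (x of fire_brick in the frame of brick_stop between -0.006 and 0.006 m and y of fire_brick in the frame of brick_stop between -0.01 and 0.01 m and angle between the x axis of fire_brick and the x axis of brick_stop, either way round below 0.08 rad), for 0.2 s.
2. the hold-down lever is pressed past its detent and stays down on the brick (all of step 1 and value of joint hold_down between 0.52 and 0.66 rad), for 0.3 s.
At the end, for the whole second after the job is handed in: Brick flat and at rest in the stop, within 6 mm of home along the stop's x, 10 mm across, 0.08 rad; hold-down stays down on it (joint 0.52 to 0.66); candle and pot upright within 5 mm, dapping cube, torch and steel block within 10 mm of where they were; brick not lifted (all of step 2 and linear speed of fire_brick below 0.01 m/s and height (world z) of fire_brick below 0.005 m and distance of each of candle, pot from where it was at the start of the episode below 0.005 m and angle between each of candle, pot's own z axis and vertical below 0.1 rad and distance of each of dapping_cube, torch, bench_block from where it was at the start of the episode below 0.01 m); the robot touches nothing.
It fails at once if the brick is lifted off the bench top or tipped (height (world z) of fire_brick above 0.008 m or angle between fire_brick's own z axis and vertical above 0.15 rad).
It fails at once if the candle is touched by the brick or the robot, or shifted (contact force between any of fire_brick, the fingers, the arm and candle above 0.5 N or distance of candle from where it was at the start of the episode above 0.005 m).
It fails at once if the pot is touched by the brick or the robot, or shifted (contact force between any of fire_brick, the fingers, the arm and pot above 0.5 N or distance of pot from where it was at the start of the episode above 0.005 m).
It fails at once if the dapping cube, torch or steel block is shifted by more than 10 mm or knocked over (distance of any of dapping_cube, torch, bench_block from where it was at the start of the episode above 0.01 m or angle between any of dapping_cube, torch, bench_block's own z axis and vertical above 0.2 rad).
It also fails if it takes over 59 s, if anything falls off the work surface, if the arm or the gripper's body presses on something with over 40 N, if the wrist force passes 120 N, or if a joint passes its speed limit or range.

## Working session

There is one attempt and no reset: what is moved stays moved. The work goes in short steps, Python scripts to look and compute and a tool call to move; the robot and the scene stay as the last step left them, time stands still between calls to the robot, and variables do not carry over. Pictures are saved under pics/ and viewed, at most 10 in all, crops included, and the job is handed in when it is done.

Besides the shell and the picture viewer there is one more tool, called after "Emit:" in YAML: its name, and indented under it one key for each argument. move_arm: Moves the arm, as the interface text tells. Its arguments: {"type":"object","properties":{"plan":{"type":"array","items":{"type":"object","properties":{"linear":{"type":"array","items":{"type":"number","minimum":-1,"maximum":1}},"dr":{"type":"array","items":{"type":"number","minimum":-1,"maximum":1}},"fingers":{"type":"number"}}}},"squeeze":{"type":"number"}},"required":["plan"]}

```bash
ls; mkdir -p pics; python3 - <<'E'
from plant import arm
import cv2
for n in("scene","top"):
    cv2.imwrite(f"pics/{n}0.png",arm.read_camera(n)); print(n,arm.camera_params(n))
print(arm.camera_params("wrist")); print(arm.state())
E
```

```text
pics
scene {'camera_matrix': array([[484.9468347 ,   0.        , 256.074573  ],
       [  0.        , 484.9468347 , 181.86837026],
       [  0.        ,   0.        ,   1.        ]]), 'rvec': array([ 2.20987107, -1.0059349 ,  0.37166687]), 'tvec': array([-429.55298333,  354.38544347, 1090.15190138])}
top {'camera_matrix': array([[418.75064548,   0.        , 260.36672688],
       [  0.        , 418.75064548, 190.07082861],
       [  0.        ,   0.        ,   1.        ]]), 'rvec': array([ 2.16741802, -2.15124991,  0.16147777]), 'tvec': array([ -70.69261804,  584.57697524, 1023.57857892])}
{'camera_matrix': array([[329.47142911,   0.        , 257.03922915],
       [  0.        , 329.47142911, 194.53065615],
       [  0.        ,   0.        ,   1.        ]]), 'mount': array([[ 2.09384053e-04, -9.65211293e-01, -2.61471063e-01,
         6.51682071e+01],
       [ 9.99999240e-01, -1.15543356e-04,  1.22731611e-03,
         7.29030488e-01],
       [-1.21483061e-03, -2.61471121e-01,  9.65210535e-01,
        -1.42508970e+02],
       [ 0.00000000e+00,  0.00000000e+00,  0.00000000e+00,
         1.00000000e+00]])}
{'time_s': 0.1, 'q': array([ 1.21398307e+00,  2.38719661e-01, -1.41491755e-02,  1.31919868e+00,
        3.23722600e-06,  1.57083646e+00]), 'qd': array([-2.30919837e-04, -2.70318293e-04,  2.08507720e-03,  9.83528598e-04,
       -9.69603185e-04, -5.98525052e-05]), 'joint_torque': array([ 2.33062114e-03, -5.39721251e+01,  3.46997058e+01,  1.34367251e-02,
        1.48276631e-04, -8.97987263e-06]), 'tcp_pos': array([183.24958859, 491.5930976 , 230.75059077]), 'tcp_rot': array([-5.57533775e-01, -3.09149146e+00,  1.96404986e-03]), 'contact_force': array([ 0.31787604, -0.08475795,  0.0709502 ]), 'torque': array([-0.02682661, -0.03570416,  0.03415523]), 'grip_force': 0.0, 'opening': 0.9960732531693551}
```

View pics/top0.png

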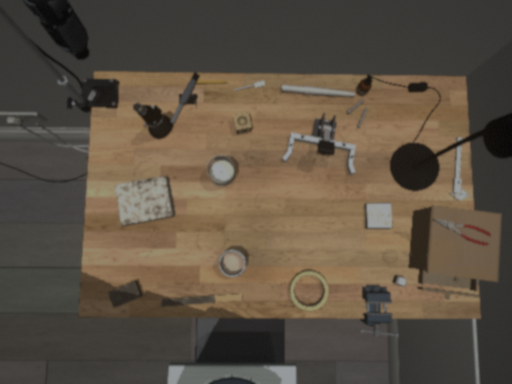

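View pics/scene0.png

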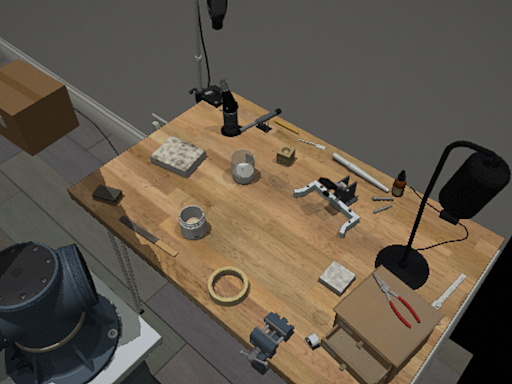

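The top view shows the brick at (145,200), candle glass at (223,170) on the far side, pot at (232,262) on the near side, and the stop at (322,145) with its mouth facing down (towards the robot). The scene view agrees. I'll look at enlarged crops next.

```bash
cat > h.py <<'E'
import numpy as np, cv2
from scipy.spatial.transform import Rotation as R
from plant import arm
def ray(name,uv):
    p=arm.camera_params(name);M=cv2.Rodrigues(p["rvec"])[0]
    d=M.T@np.linalg.inv(p["camera_matrix"])@np.array([uv[0],uv[1],1.])
    return -M.T@p["tvec"],d
def onz(name,uv,z):
    c,d=ray(name,uv); return (c+d*(z-c[2])/d[2])[:2]
def proj(name,P):
    p=arm.camera_params(name)
    return cv2.projectPoints(np.array(P,float).reshape(-1,1,3),p["rvec"],p["tvec"],p["camera_matrix"],None)[0].reshape(-1,2)
E
python3 - <<'E'
from h import *
print(ray("top",(0,0))[0],ray("scene",(0,0))[0])
print(proj("top",[[0,0,0],[183,491,230],[500,0,0],[500,300,0]]),proj("scene",[[183,491,230]]))
for n,uv in dict(brick=(145,200),candle=(223,170),pot=(232,262),stop=(322,147),torch=(157,122),cube=(242,122)).items(): print(n,onz("top",uv,30))
im=cv2.imread("pics/top0.png")
a=cv2.resize(im[95:285,100:260],None,fx=3,fy=3,interpolation=cv2.INTER_CUBIC)[:570]
b=cv2.resize(im[105:185,270:370],None,fx=3.2,fy=3.2,interpolation=cv2.INTER_CUBIC)
o=np.zeros((570,800,3),np.uint8);o[:,:480]=a;o[:256,480:]=b;cv2.imwrite("pics/c1.png",cv2.convertScaleAbs(o,alpha=1.6))
E
```

```text
[ 443.22168777  -50.3449683  1093.37126042] [ -63.83350976 -653.85002146 1032.92855928]
[[231.44605577 429.22392418]
 [-26.50826836 379.88403901]
 [234.4473685  224.27549277]
 [118.65716936 223.43478432]] [[-10.34942027 127.83272907]]
brick [558.40434755 226.7989856 ]
candle [637.72919836  30.12027177]
pot [404.20205495   3.35559579]
stop [ 700.97389261 -226.29408236]
torch [763.29530912 204.42301363]
cube [765.7954454  -17.21893745]
```

View pics/c1.png

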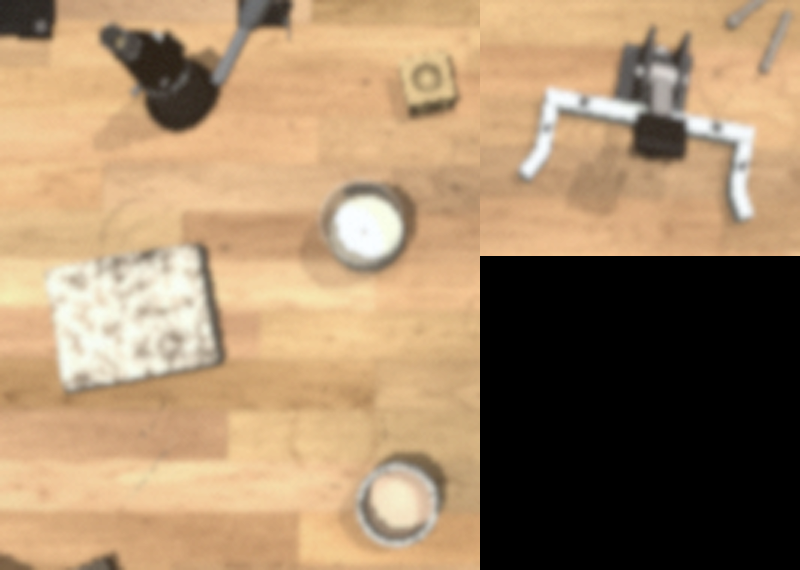

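The crop shows the brick's top corners at original pixels about (116,184), (167,177), (173,213), (122,224), and the glass and pot rims clearly. The stop's inner fence corners are at about (295,139) and (349,149), and the paddle is black at about (326,147).

```bash
python3 - <<'E'
from h import *
im=cv2.imread("pics/top0.png")
hsv=cv2.cvtColor(im,cv2.COLOR_BGR2HSV)
for n,uv in dict(a=(140,200),fl=(300,138),fr=(345,147),rl=(288,152),wood=(300,170),can=(222,170)).items(): print(n,hsv[uv[1],uv[0]])
def mask(x0,y0,x1,y1,smax,vmin):
    m=np.zeros(im.shape[:2],np.uint8); s=hsv[y0:y1,x0:x1]
    m[y0:y1,x0:x1]=((s[...,1]<smax)&(s[...,2]>vmin))*255
    return m
m=cv2.morphologyEx(mask(105,165,190,235,85,75),cv2.MORPH_CLOSE,np.ones((5,5)))
c=max(cv2.findContours(m,0,1)[0],key=cv2.contourArea)
P=np.array([onz("top",p[0],30) for p in c],np.float32)
print("brick",cv2.minAreaRect(P))
A=[(116,184.3),(167.3,177),(173.3,213.3),(122.3,224)]
print("byhand",cv2.minAreaRect(np.array([onz("top",p,30) for p in A],np.float32)))
m=mask(278,125,365,180,60,110)
c=cv2.findContours(m,0,1)[0]; c=np.vstack([k for k in c if len(k)>8])
P=np.array([onz("top",p[0],24) for p in c],np.float32)
print("stop",cv2.minAreaRect(P),cv2.boxPoints(cv2.minAreaRect(P)))
print("inner corners",[onz("top",p,24) for p in((294.7,139.4),(349,148.8))], "tips inner",[onz("top",p,24) for p in((270+(540-480)/3.2,105+178/3.2),(270+(735-480)/3.2,105+218/3.2))])
# rims
for n,uv,z,r in(("candle",(100+365/3,95+225/3),81,34.5),("pot",(100+398/3,95+503/3),67,34)):
    print(n,onz("top",uv,z))
print("paddle",onz("top",(270+(660-480)/3.2,105+(135)/3.2),112))
s=cv2.imread("pics/scene0.png")
o=cv2.convertScaleAbs(cv2.resize(s[120:250,140:370],None,fx=3.4,fy=3.4,interpolation=cv2.INTER_CUBIC),alpha=1.6);cv2.imwrite("pics/s1.png",o)
E
```

```text
a [ 25  22 151]
fl [ 75   4 126]
fr [ 90   2 122]
rl [100   5 155]
wood [ 14 102 130]
can [105   6 159]
brick ((559.7245483398438, 219.93263244628906), (115.79075622558594, 213.26425170898438), 7.373765468597412)
byhand ((560.9925537109375, 227.4981689453125), (103.1929702758789, 131.1975555419922), 11.784464836120605)
stop ((705.793212890625, -226.23565673828125), (193.8697967529297, 111.63251495361328), 79.52507019042969) [[ 633.2839   -311.4074  ]
 [ 743.05597  -331.7028  ]
 [ 778.30255  -141.0639  ]
 [ 668.53046  -120.768524]]
inner corners [array([ 722.09296721, -155.7639547 ]), array([ 698.32928757, -298.16056148])] tips inner [array([ 665.22098968, -139.98777639]), array([ 633.65377165, -298.53778819])]
candle [628.36994155  29.52577164]
pot [ 4.03981731e+02 -1.45571569e-01]
paddle [ 680.74167612 -222.96345332]
```

View pics/s1.png

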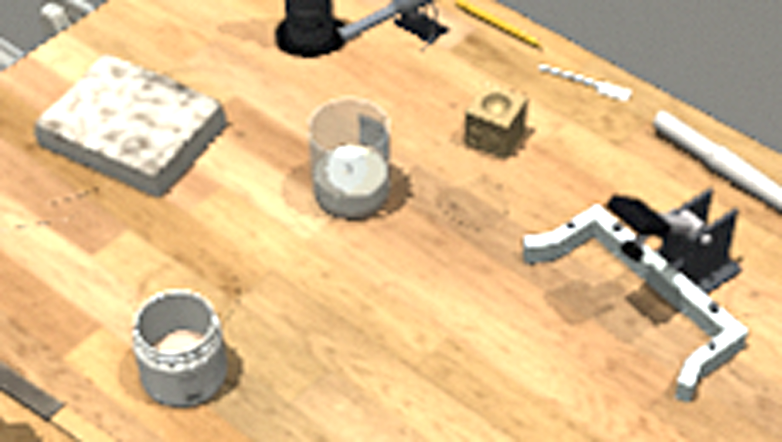

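The scene crop confirms the layout: candle glass rim centre at crop (349,122), pot rim centre at (178,318), and the brick lying flat. I'll cross-check those two rims from the scene camera and print the tool axes.

```bash
python3 - <<'E'
from h import *
for n,c,z in(("candle",(349,122),81),("pot",(178,318),67),("pot0",(180,370),0),("br tl",(107,52),30),("br r",(227,104),30),("br bot",(158,176),30),("br l",(38,126),30),("fence in L",(600,216),24),("fence in R",(728,333),24)):
    print(n,onz("scene",(140+c[0]/3.4,120+c[1]/3.4),z))
print(np.round(R.from_rotvec(arm.state()["tcp_rot"]).as_matrix(),3))
E
```

```text
candle [636.06656929  37.09984149]
pot [406.03431447   2.15334514]
pot0 [403.34617509   8.123233  ]
br tl [597.68039407 304.83566107]
br r [620.40868537 171.76801383]
br bot [519.97726958 153.21322181]
br l [493.27184141 278.18811363]
fence in L [ 730.58308077 -155.70100023]
fence in R [ 695.68360911 -304.89409985]
[[-0.937  0.349 -0.   ]
 [ 0.349  0.937 -0.001]
 [ 0.    -0.001 -1.   ]]
```

```bash
cat >> h.py <<'E'
def seg(a,b,n): return [tuple(np.array(a)+(np.array(b)-np.array(a))*(i+1)/n) for i in range(n)]
def now():
    s=arm.state(); X=R.from_rotvec(s["tcp_rot"]).as_matrix()[:,0]
    return (*s["tcp_pos"],np.degrees(np.arctan2(X[1],X[0]))%360)
def rows(*wps):  # wps: (x,y,z,yaw,nrows); prints linear + dr z, in units, for each row
    p=now(); print("now",np.round(p,1),"t",round(arm.state()["time_s"],2))
    cur=p
    for *b,n in wps:
        for q in seg(cur,b,n):
            t=np.radians(cur[3]);x=np.array([np.cos(t),np.sin(t),0]);z=np.array([0,0,-1.]);y=np.cross(z,x)
            d=np.array(q[:3])-np.array(cur[:3]); print(np.round([d@x/150,d@y/150,d@z/150],3),round(-(q[3]-cur[3])/180,4)); cur=q
E
python3 -c "
from h import *
rows((643,243,200,191,9))"
```

```text
now [183.2 491.6 230.8 159.6] t 0.1
[-0.383 -0.054  0.023] -0.0194
[-0.379 -0.077  0.023] -0.0194
[-0.374 -0.1    0.023] -0.0194
[-0.367 -0.122  0.023] -0.0194
[-0.359 -0.145  0.023] -0.0194
[-0.35  -0.166  0.023] -0.0194
[-0.339 -0.187  0.023] -0.0194
[-0.327 -0.208  0.023] -0.0194
[-0.314 -0.227  0.023] -0.0194
```

Emit:
move_arm:
  plan:
    - {"linear": [-0.383,-0.054,0.023],"dr": [0,0,-0.0194],"fingers": 0.3}
    - {"linear": [-0.379,-0.077,0.023],"dr": [0,0,-0.0194],"fingers": 0.3}
    - {"linear": [-0.374,-0.1,0.023],"dr": [0,0,-0.0194],"fingers": 0.3}
    - {"linear": [-0.367,-0.122,0.023],"dr": [0,0,-0.0194],"fingers": 0.3}
    - {"linear": [-0.359,-0.145,0.023],"dr": [0,0,-0.0194],"fingers": 0.3}
    - {"linear": [-0.35,-0.166,0.023],"dr": [0,0,-0.0194],"fingers": 0.3}
    - {"linear": [-0.339,-0.187,0.023],"dr": [0,0,-0.0194],"fingers": 0.3}
    - {"linear": [-0.327,-0.208,0.023],"dr": [0,0,-0.0194],"fingers": 0.3}
    - {"linear": [-0.314,-0.227,0.023],"dr": [0,0,-0.0194],"fingers": 0.3}
    - {"linear": [0,0,0],"dr": [0,0,0],"fingers": 0.3}

```text
time_s: 1.35
tcp_pos: [645.7, 240.4, 197.9]
tcp_rot: [0.295, -3.126, 0.002]
contact_force: [-0.7, 0.7, 0.2]
opening: 0.7
grip_force: 0.0
```

```bash
cat >> h.py <<'E'
def wonz(uv,z):
    s=arm.state();p=arm.camera_params("wrist");M=p["mount"];T=R.from_rotvec(s["tcp_rot"]).as_matrix()
    c=T@M[:3,3]+s["tcp_pos"]; d=T@M[:3,:3]@np.linalg.inv(p["camera_matrix"])@np.array([uv[0],uv[1],1.])
    return (c+d*(z-c[2])/d[2])[:2]
E
python3 -c "
from h import *
cv2.imwrite('pics/w1.png',cv2.convertScaleAbs(arm.read_camera('wrist'),alpha=1.5))
rows((643,243,5,191,5),(553,225.5,5,191,9)); print(arm.state()['opening'],np.round(arm.state()['contact_force'],1))"
```

```text
now [644.  241.7 198.5 190.8] t 1.4
[0.001 0.002 0.258] -0.0002
[0.001 0.002 0.258] -0.0002
[0.001 0.002 0.258] -0.0002
[0.001 0.002 0.258] -0.0002
[0.001 0.002 0.258] -0.0002
[ 0.068 -0.     0.   ] -0.0
[ 0.068 -0.     0.   ] -0.0
[ 0.068 -0.     0.   ] -0.0
[ 0.068 -0.     0.   ] -0.0
[ 0.068 -0.     0.   ] -0.0
[ 0.068 -0.     0.   ] -0.0
[ 0.068 -0.     0.   ] -0.0
[ 0.068 -0.     0.   ] -0.0
[ 0.068 -0.     0.   ] -0.0
0.6977160746673222 [-1.3  0.4  0.3]
```

View pics/w1.png

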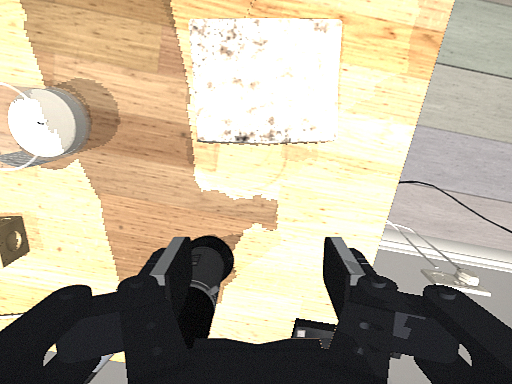

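The wrist view shows the brick's corners at about (190,20), (340,20), (336,142), (198,141). The candle is on the left at (45,120). The torch base is near (215,260), close to the left finger, so I need its position before lowering.

```bash
python3 -c "
from h import *
P=np.array([wonz(p,30) for p in((190,19),(341,19),(336,141),(198,141))],np.float32);print(P,cv2.minAreaRect(P))
print('torch foot edge',wonz((215,237),10),wonz((233,258),10),'candle',wonz((48,122),81), wonz((60,130),0))
print('top foot',[onz('top',(100+x/3,95+y/3),10) for x,y in((180,130),(148,100),(215,95))])
T=now();print(T)"
```

```text
[[520.77905 160.1342 ]
 [496.49    286.98123]
 [597.7766  308.57477]
 [622.0759  181.58038]] ((559.2778930664062, 234.35447692871094), (103.5403060913086, 131.31118774414062), 10.839961051940918)
torch foot edge [723.05602223 211.08656567] [743.78486237 234.33317526] candle [622.59965946  73.73764748] [641.47732036  37.34348148]
top foot [array([724.86483799, 199.56645816]), array([751.76726724, 228.78676016]), array([756.97297168, 169.91723939])]
(np.float64(643.990067606642), np.float64(241.6753097248537), np.float64(198.4579200826953), np.float64(190.8224785808114))
```

Emit:
move_arm:
  plan:
    - {"linear": [0.015,-0.005,0.258],"dr": [0,0,0],"fingers": 0.3}
    - {"linear": [0,0,0.258],"dr": [0,0,0],"fingers": 0.3}
    - {"linear": [0,0,0.258],"dr": [0,0,0],"fingers": 0.3}
    - {"linear": [0,0,0.258],"dr": [0,0,0],"fingers": 0.3}
    - {"linear": [0,0,0.25],"dr": [0,0,0],"fingers": 0.3}
    - {"linear": [0.067,0,0],"dr": [0,0,0],"fingers": 0.3}
    - {"linear": [0.067,0,0],"dr": [0,0,0],"fingers": 0.3}
    - {"linear": [0.067,0,0],"dr": [0,0,0],"fingers": 0.3}
    - {"linear": [0.067,0,0],"dr": [0,0,0],"fingers": 0.3}
    - {"linear": [0,0,0],"dr": [0,0,0],"fingers": 0.3}

```text
time_s: 2.65
tcp_pos: [601.1, 234.4, 9.1]
tcp_rot: [-0.301, 3.126, 0.001]
contact_force: [0.5, 0.2, 0.6]
opening: 0.7
grip_force: 0.3
```

```bash
python3 -c "
from h import *
cv2.imwrite('pics/w2.png',cv2.convertScaleAbs(arm.read_camera('wrist'),alpha=1.0))
rows((553,225.5,5,191,9)); s=arm.state();print(s['opening'],np.round(s['contact_force'],1))"
```

```text
now [601.1 234.3   8.6 191. ] t 2.7
[0.036 0.    0.003] -0.0
[0.036 0.    0.003] -0.0
[0.036 0.    0.003] -0.0
[0.036 0.    0.003] -0.0
[0.036 0.    0.003] -0.0
[0.036 0.    0.003] -0.0
[0.036 0.    0.003] -0.0
[0.036 0.    0.003] -0.0
[0.036 0.    0.003] -0.0
0.7003699678823561 [-0.6 -0.1  0.5]
```

View pics/w2.png

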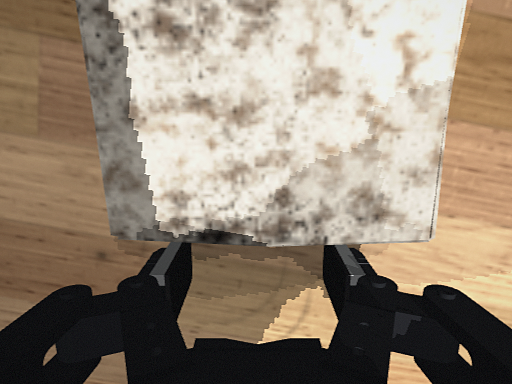

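The wrist view shows both finger tips at the brick's far face (row about 243), square to it. The brick spans columns 112 to 433 at that face.

```bash
python3 -c "
from h import *
A=wonz((112,239),30);B=wonz((433,240),30);u=(B-A)/np.linalg.norm(B-A);n=np.array([-u[1],u[0]]);m=(A+B)/2
print(A,B,np.linalg.norm(B-A),np.degrees(np.arctan2(*u[::-1]))-90)
for s in(1,-1): print(m+s*53.5*n)"
```

```text
[598.39913042 175.71807775] [574.62418028 300.51264909] 127.03910142508448 10.786316195635607
[533.95689471 228.10301433]
[639.06641599 248.12771252]
```

Emit:
move_arm:
  plan:
    - {"linear": [0.06,0,0.005],"dr": [0,0,0],"fingers": 0.3}
    - {"linear": [0.06,0,0.005],"dr": [0,0,0],"fingers": 0.3}
    - {"linear": [0.06,0,0.005],"dr": [0,0,0],"fingers": 0.3}
    - {"linear": [0.06,0,0],"dr": [0,0,0],"fingers": 0.3}
    - {"linear": [0.06,0,0],"dr": [0,0,0],"fingers": 0.3}
    - {"linear": [0,0,0],"dr": [0,0,0],"fingers": 0.3}
    - {"linear": [-0.15,0,0],"dr": [0,0,0],"fingers": 0.3}
    - {"linear": [0,0,-0.35],"dr": [0,0,0],"fingers": 0.3}
    - {"linear": [0,0,-0.35],"dr": [0,0,0.055],"fingers": 0.3}
    - {"linear": [0,0,-0.35],"dr": [0,0,0.055],"fingers": 0.3}

```text
time_s: 3.95
tcp_pos: [578.4, 229.7, 163.8]
tcp_rot: [-0.25, -3.129, 0.002]
contact_force: [1.1, 1.1, -0.3]
opening: 0.702
grip_force: 0.0
```

```bash
cat >> h.py <<'E'
def brick(x0,y0,x1,y1,tag):
    im=arm.read_camera("top")[y0:y1,x0:x1]; cv2.imwrite(f"pics/{tag}.png",im)
    lab=cv2.cvtColor(im,cv2.COLOR_BGR2HSV); m=((lab[...,1]<75)&(lab[...,2]>70)).astype(np.uint8)*255
    m=cv2.morphologyEx(cv2.morphologyEx(m,cv2.MORPH_CLOSE,np.ones((5,5))),cv2.MORPH_OPEN,np.ones((9,9)))
    c=max(cv2.findContours(m,0,1)[0],key=cv2.contourArea).reshape(-1,2)+[x0,y0]
    P=np.array([onz("top",p,30) for p in c],np.float32); print("brick",cv2.minAreaRect(P))
E
python3 -c "
from h import *
cv2.imwrite('pics/w3.png',arm.read_camera('wrist'))
print(now(),arm.state()['q'])
brick(100,170,210,255,'b1')
"
```

```text
(np.float64(580.9944516563643), np.float64(230.72192207932522), np.float64(171.35859214441388), np.float64(170.35931842001943)) [3.77993224e-01 4.28287494e-01 1.13621824e-01 1.24958011e+00
 4.90539366e-05 5.46245423e-01]
brick ((490.9292297363281, 216.1918487548828), (110.80948638916016, 138.01345825195312), 10.957127571105957)
```

View pics/w3.png

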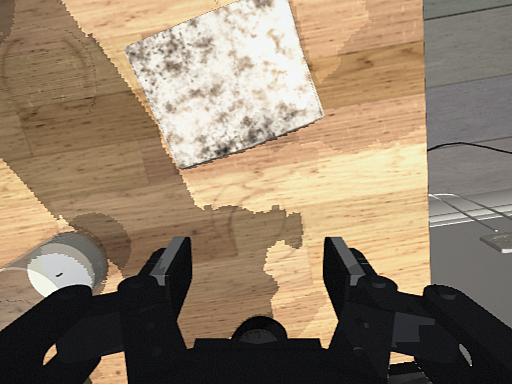

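The wrist view shows the brick's faces clear of the fingers and the candle well aside at (65,275). The top-camera fit gives the brick at (491,216), yaw 11 deg, on the lane line. Next I'll plan the move round to its left face.

```bash
python3 -c "
from h import *
rows((471.5,316,95,101,7),(471.5,316,6,101,3))
"
```

```text
now [581.4 230.9 168.6 170.9] t 4.05
[0.116 0.064 0.07 ] 0.0555
[0.125 0.042 0.07 ] 0.0555
[0.131 0.02  0.07 ] 0.0555
[ 0.132 -0.003  0.07 ] 0.0555
[ 0.13  -0.026  0.07 ] 0.0555
[ 0.123 -0.048  0.07 ] 0.0555
[ 0.113 -0.069  0.07 ] 0.0555
[0.    0.    0.198] -0.0
[0.    0.    0.198] -0.0
[0.    0.    0.198] -0.0
```

Emit:
move_arm:
  plan:
    - {"linear": [0.116,0.064,0.07],"dr": [0,0,0.0555],"fingers": 0.3}
    - {"linear": [0.125,0.042,0.07],"dr": [0,0,0.0555],"fingers": 0.3}
    - {"linear": [0.131,0.02,0.07],"dr": [0,0,0.0555],"fingers": 0.3}
    - {"linear": [0.132,-0.003,0.07],"dr": [0,0,0.0555],"fingers": 0.3}
    - {"linear": [0.13,-0.026,0.07],"dr": [0,0,0.0555],"fingers": 0.3}
    - {"linear": [0.123,-0.048,0.07],"dr": [0,0,0.0555],"fingers": 0.3}
    - {"linear": [0.113,-0.069,0.07],"dr": [0,0,0.0555],"fingers": 0.3}
    - {"linear": [0,0,0.195],"dr": [0,0,0],"fingers": 0.3}
    - {"linear": [0,0,0.195],"dr": [0,0,0],"fingers": 0.3}
    - {"linear": [0,0,0.18],"dr": [0,0,0],"fingers": 0.3}

```text
time_s: 5.3
tcp_pos: [467.9, 313.9, 2.1]
tcp_rot: [-1.991, -2.429, 0.005]
contact_force: [-0.7, -0.7, -1.1]
opening: 0.701
grip_force: 0.0
```

```bash
cat >> h.py <<'E'
def tcp(x,y,yaw,off,n,side=1,z=6):  # pusher pose behind brick: left face (side=1, off from centre) or near face (side=0)
    a=np.radians(yaw+(90 if side else 180)); return (x+off*np.cos(a),y+off*np.sin(a),z,yaw+(90 if side else 180),n)
E
python3 -c "
from h import *
print(arm.state()['contact_force'])
rows(tcp(495,195,10,81.5,4),tcp(502,150,8,81.5,4),tcp(518.5,30,8,81.5,8),tcp(534.5,-90,8,81.5,8))
"
```

```text
[-0.66542776 -0.66375465 -1.12419019]
now [467.9 313.9   2.1 101.3] t 5.3
[-0.067  0.009 -0.006] 0.0018
[-0.067  0.009 -0.006] 0.0018
[-0.067  0.009 -0.006] 0.0018
[-0.067  0.01  -0.006] 0.0018
[-0.076  0.003  0.   ] 0.0028
[-0.076  0.004  0.   ] 0.0028
[-0.076  0.005  0.   ] 0.0028
[-0.076  0.005  0.   ] 0.0028
[-0.101 -0.     0.   ] -0.0
[-0.101 -0.     0.   ] -0.0
[-0.101 -0.     0.   ] -0.0
[-0.101 -0.     0.   ] -0.0
[-0.101 -0.     0.   ] -0.0
[-0.101 -0.     0.   ] -0.0
[-0.101 -0.     0.   ] -0.0
[-0.101 -0.     0.   ] -0.0
[-0.101 -0.001  0.   ] -0.0
[-0.101 -0.001  0.   ] -0.0
[-0.101 -0.001  0.   ] -0.0
[-0.101 -0.001  0.   ] -0.0
[-0.101 -0.001  0.   ] -0.0
[-0.101 -0.001  0.   ] -0.0
[-0.101 -0.001  0.   ] -0.0
[-0.101 -0.001  0.   ] -0.0
```

Emit:
move_arm:
  plan:
    - {"linear": [-0.067,0.009,-0.012],"dr": [0,0,0.0018],"fingers": 0.3}
    - {"linear": [-0.067,0.009,-0.012],"dr": [0,0,0.0018],"fingers": 0.3}
    - {"linear": [-0.067,0.009,0],"dr": [0,0,0.0018],"fingers": 0.3}
    - {"linear": [-0.067,0.009,0],"dr": [0,0,0.0018],"fingers": 0.3}
    - {"linear": [-0.076,0.004,0],"dr": [0,0,0.0028],"fingers": 0.3}
    - {"linear": [-0.076,0.004,0],"dr": [0,0,0.0028],"fingers": 0.3}
    - {"linear": [-0.076,0.005,0],"dr": [0,0,0.0028],"fingers": 0.3}
    - {"linear": [-0.076,0.005,0],"dr": [0,0,0.0028],"fingers": 0.3}
    - {"linear": [0,0,0],"dr": [0,0,0],"fingers": 0.3}
    - {"linear": [0,0,0],"dr": [0,0,0],"fingers": 0.3}

```text
time_s: 6.55
tcp_pos: [491.9, 231.1, 7.8]
tcp_rot: [2.062, 2.369, -0.001]
contact_force: [-0.6, -0.0, -0.4]
opening: 0.698
grip_force: 0.0
```

```bash
python3 -c "
from h import *
cv2.imwrite('pics/w4.png',arm.read_camera('wrist'));cv2.imwrite('pics/t4.png',arm.read_camera('top'))
a=cv2.imread('pics/w4.png');b=cv2.resize(cv2.imread('pics/t4.png')[120:300,90:290],None,fx=1.4,fy=2.1333)
cv2.imwrite('pics/j4.png',cv2.convertScaleAbs(np.hstack([a,b]),alpha=1.3))
print(arm.state()['contact_force']); rows(tcp(518.5,30,8,81.5,8))"
```

```text
[-0.49103701  0.3012984   0.5559985 ]
now [491.7 231.4   7.7  97.9] t 6.65
[-0.101 -0.001  0.001] -0.0
[-0.101 -0.001  0.001] -0.0
[-0.101 -0.001  0.001] -0.0
[-0.101 -0.001  0.001] -0.0
[-0.101 -0.001  0.001] -0.0
[-0.101 -0.001  0.001] -0.0
[-0.101 -0.001  0.001] -0.0
[-0.101 -0.001  0.001] -0.0
```

View pics/j4.png

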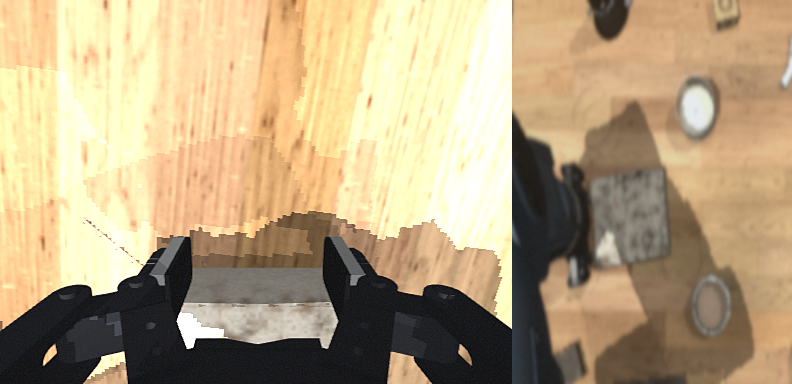

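The joined view shows the fingers against the brick's left face. In the top part, the brick's corners are about (592,182), (662,168), (668,254), (598,268), heading into the gap between candle and pot.

```bash
python3 -c "
from h import *
P=np.array([onz('top',(90+(x-512)/1.4,120+y/2.1333),30) for x,y in((592,182),(662,168),(668,254),(598,268))],np.float32);print(P,cv2.minAreaRect(P))
for z in(0,30):print(wonz((190,268 if z==0 else 303),z),wonz((325,268 if z==0 else 303),z))
"
```

```text
[[544.8826  220.7983 ]
 [562.6884   94.5854 ]
 [460.68854  81.11675]
 [443.50845 205.804  ]] ((502.8493347167969, 150.50592041015625), (102.88124084472656, 127.46271514892578), 8.030144691467285)
[461.30247835 214.55629729] [528.46007025 223.93166126]
[467.14730909 215.11925594] [522.57889788 222.85445415]
```

Emit:
move_arm:
  plan:
    - {"linear": [-0.1,0,0],"dr": [0,0,0],"fingers": 0.3}
    - {"linear": [-0.1,0,0],"dr": [0,0,0],"fingers": 0.3}
    - {"linear": [-0.1,0,0],"dr": [0,0,0],"fingers": 0.3}
    - {"linear": [-0.1,0,0],"dr": [0,0,0],"fingers": 0.3}
    - {"linear": [-0.1,0,0],"dr": [0,0,0],"fingers": 0.3}
    - {"linear": [-0.1,0,0],"dr": [0,0,0],"fingers": 0.3}
    - {"linear": [-0.1,0,0],"dr": [0,0,0],"fingers": 0.3}
    - {"linear": [-0.1,0,0],"dr": [0,0,0],"fingers": 0.3}
    - {"linear": [0,0,0],"dr": [0,0,0],"fingers": 0.3}
    - {"linear": [0,0,0],"dr": [0,0,0],"fingers": 0.3}

```text
time_s: 7.9
tcp_pos: [508.7, 112.6, 7.9]
tcp_rot: [2.062, 2.369, 0.0]
contact_force: [-0.1, -1.4, 0.1]
opening: 0.702
grip_force: 0.0
```

```bash
python3 -c "
from h import *
im=arm.read_camera('top');cv2.imwrite('pics/t5.png',im)
cv2.imwrite('pics/t5c.png',cv2.convertScaleAbs(cv2.resize(im[110:290,130:380],None,fx=3.2,fy=3.2,interpolation=cv2.INTER_CUBIC),alpha=1.6))
rows(tcp(534.5,-90,8,81.5,8))"
```

```text
now [508.6 112.8   7.9  97.9] t 7.95
[-0.102 -0.002  0.002] -0.0
[-0.102 -0.002  0.002] -0.0
[-0.102 -0.002  0.002] -0.0
[-0.102 -0.002  0.002] -0.0
[-0.102 -0.002  0.002] -0.0
[-0.102 -0.002  0.002] -0.0
[-0.102 -0.002  0.002] -0.0
[-0.102 -0.002  0.002] -0.0
```

View pics/t5c.png

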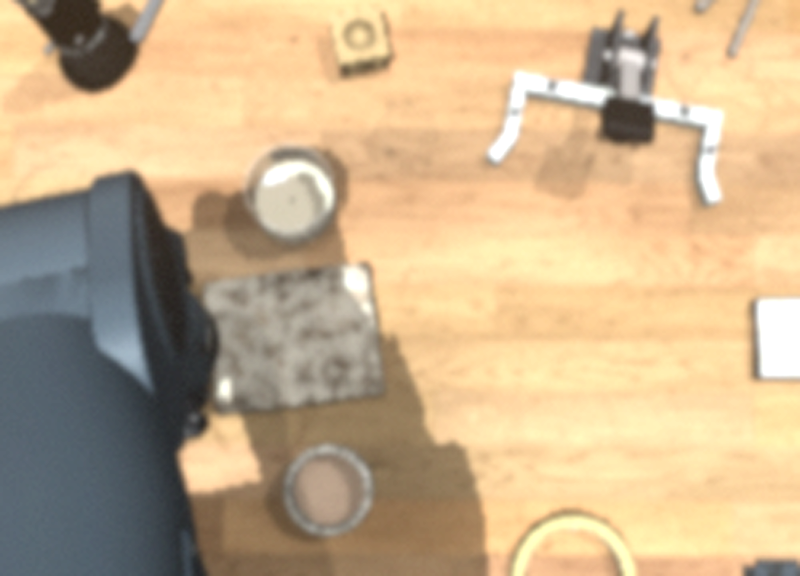

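The crop shows the brick between candle (290,193) and pot (328,490) with about 25 mm clear on each side. Continuing straight.

Emit:
move_arm:
  plan:
    - {"linear": [-0.1,-0.001,0],"dr": [0,0,0],"fingers": 0.3}
    - {"linear": [-0.1,-0.001,0],"dr": [0,0,0],"fingers": 0.3}
    - {"linear": [-0.1,-0.001,0],"dr": [0,0,0],"fingers": 0.3}
    - {"linear": [-0.1,-0.001,0],"dr": [0,0,0],"fingers": 0.3}
    - {"linear": [-0.1,-0.001,0],"dr": [0,0,0],"fingers": 0.3}
    - {"linear": [-0.1,-0.001,0],"dr": [0,0,0],"fingers": 0.3}
    - {"linear": [-0.1,-0.001,0],"dr": [0,0,0],"fingers": 0.3}
    - {"linear": [-0.1,-0.001,0],"dr": [0,0,0],"fingers": 0.3}
    - {"linear": [0,0,0],"dr": [0,0,0],"fingers": 0.3}
    - {"linear": [0,0,0],"dr": [0,0,0],"fingers": 0.3}

```text
time_s: 9.2
tcp_pos: [523.8, -6.7, 7.6]
tcp_rot: [2.063, 2.369, -0.001]
contact_force: [0.3, 0.5, -0.2]
opening: 0.7
grip_force: 0.0
```

```bash
python3 - <<'E'
from h import *
# stop pose from stored unobstructed picture: fence line through tips of white mask
im=cv2.imread('pics/t5.png');hsv=cv2.cvtColor(im,cv2.COLOR_BGR2HSV)
m=((hsv[...,1]<60)&(hsv[...,2]>105)).astype(np.uint8)*255; m[:,:275]=0;m[:,362:]=0;m[:128]=0;m[:][185:]=0
# fence pieces: columns 298..318 and 334..350 ; front (lower) edge
pts=[];
for x in list(range(299,316))+list(range(336,347)):
    ys=np.where(m[128:160,x]>0)[0]
    if len(ys): pts.append(onz('top',(x,128+ys.max()+.5),24))
pts=np.array(pts,np.float32);v=cv2.fitLine(pts,cv2.DIST_HUBER,0,.01,.01).ravel();print(len(pts),v,"fence yaw",np.degrees(np.arctan2(v[1],v[0]))%180-90)
# inner edges of tips from t5c crop
for n,p in dict(Lcorner=(528,95),Rcorner=(703,125),Ltip=(503,158),Rtip=(708,200)).items(): print(n,onz('top',(130+p[0]/3.2,110+p[1]/3.2),24))
print(arm.state()['contact_force'])
c=(534.5,-90)
pl=[];x,y=c;n=6
for i in range(n):
    yaw=8-19*(i+.5)/n; h=np.radians(yaw-90); x+=9*np.cos(h); y+=9*np.sin(h); pl.append(tcp(x,y,8-19*(i+1)/n,81.5,1))
print(x,y); rows(*pl)
E
```

```text
28 [ 1.9054165e-01  9.8167908e-01  7.1024719e+02 -2.2176248e+02] fence yaw -10.984398
Lcorner [ 721.32772634 -156.54847913]
Rcorner [ 697.64410508 -299.95324258]
Ltip [ 668.49908919 -135.92064589]
Rtip [ 635.34098607 -302.65261838]
[ 0.28218913  0.54960216 -0.17014276]
533.0927336336363 -143.74133435195424
now [523.8  -6.7   7.6  97.9] t 9.2
[-0.078  0.022  0.011] 0.0171
[-0.061  0.028  0.   ] 0.0176
[-0.061  0.028  0.   ] 0.0176
[-0.061  0.028  0.   ] 0.0176
[-0.061  0.028  0.   ] 0.0176
[-0.061  0.028  0.   ] 0.0176
```

Emit:
move_arm:
  plan:
    - {"linear": [-0.065,0.022,0.005],"dr": [0,0,0.0171],"fingers": 0.3}
    - {"linear": [-0.061,0.028,0],"dr": [0,0,0.0176],"fingers": 0.3}
    - {"linear": [-0.061,0.028,0],"dr": [0,0,0.0176],"fingers": 0.3}
    - {"linear": [-0.061,0.028,0],"dr": [0,0,0.0176],"fingers": 0.3}
    - {"linear": [-0.061,0.028,0],"dr": [0,0,0.0176],"fingers": 0.3}
    - {"linear": [-0.061,0.028,0],"dr": [0,0,0.0176],"fingers": 0.3}
    - {"linear": [-0.08,0,0],"dr": [0,0,0],"fingers": 0.3}
    - {"linear": [-0.08,0,0],"dr": [0,0,0],"fingers": 0.3}
    - {"linear": [0,0,0],"dr": [0,0,0],"fingers": 0.3}
    - {"linear": [0,0,0],"dr": [0,0,0],"fingers": 0.3}

```text
time_s: 10.45
tcp_pos: [543.3, -85.6, 6.9]
tcp_rot: [-2.424, -1.998, 0.001]
contact_force: [-0.8, -0.2, -0.0]
opening: 0.699
grip_force: 0.0
```

```bash
python3 - <<'E'
from h import *
im=arm.read_camera('top');cv2.imwrite('pics/t6.png',im)
cv2.imwrite('pics/t6c.png',cv2.convertScaleAbs(cv2.resize(im[110:290,180:380],None,fx=3.2,fy=3.2,interpolation=cv2.INTER_CUBIC),alpha=1.8))
rows(tcp(523.5,-193,-11,81.5,3)); print(arm.state()['contact_force'])
E
```

```text
now [543.3 -85.4   6.9  79. ] t 10.5
[-0.062  0.002  0.002] 0.0
[-0.062  0.002  0.002] 0.0
[-0.062  0.002  0.002] 0.0
[-0.34026256  0.7693641   0.5736999 ]
```

View pics/t6c.png

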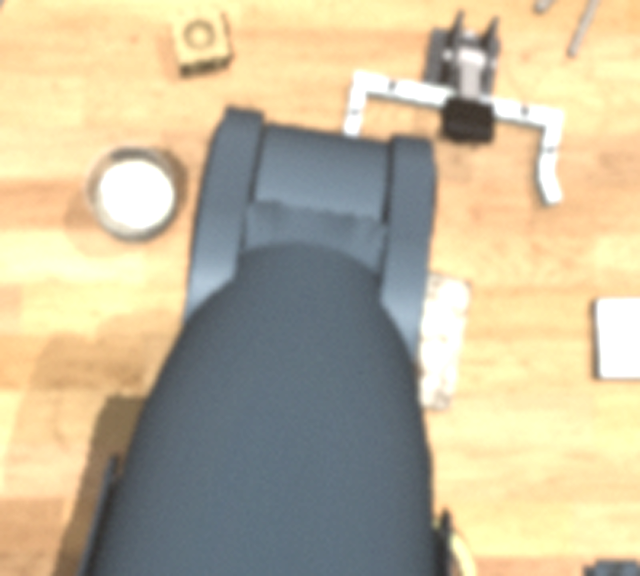

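The arm hides most of the brick. Its leading edge runs from crop (470,283) to (447,407), clear of the stop's right rail tip at (552,200).

```bash
python3 - <<'E'
from h import *
A,B=[onz('top',(180+x/3.2,110+y/3.2),30) for x,y in((470,283),(447,407))]
u=(A-B)/np.linalg.norm(A-B);n=np.array([-u[1],u[0]]);print(A,B,np.linalg.norm(A-B),np.degrees(np.arctan2(*u[::-1])),(A+B)/2+67.5*n)
# future: around to near face; brick assumed (523.5,-193) yaw -11
E
```

```text
[ 566.22739961 -237.02868909] [ 467.40285308 -217.3334194 ] 100.76802391598427 -11.271104959329405 [ 530.00810813 -160.98290298]
```

Emit:
move_arm:
  plan:
    - {"linear": [-0.07,0,0],"dr": [0,0,0],"fingers": 0.3}
    - {"linear": [-0.07,0,0],"dr": [0,0,0],"fingers": 0.3}
    - {"linear": [-0.07,0,0],"dr": [0,0,0],"fingers": 0.3}
    - {"linear": [0,0,0],"dr": [0,0,0],"fingers": 0.3}
    - {"linear": [0.15,0,0],"dr": [0,0,0],"fingers": 0.3}
    - {"linear": [0,0,-0.35],"dr": [0,0,0],"fingers": 0.1}
    - {"linear": [0,0,-0.35],"dr": [0,0,0],"fingers": 0.1}
    - {"linear": [0,0,0],"dr": [0,0,-0.055],"fingers": 0.1}
    - {"linear": [0,0,0],"dr": [0,0,-0.055],"fingers": 0.1}
    - {"linear": [0,0,0],"dr": [0,0,-0.055],"fingers": 0.1}

```text
time_s: 11.75
tcp_pos: [542.1, -94.2, 112.4]
tcp_rot: [1.823, 2.558, -0.0]
contact_force: [-1.5, -0.4, 0.2]
opening: 0.901
grip_force: 0.0
```

```bash
python3 - <<'E'
from h import *
rows((436,-176,112,169,8),(436,-176,90,169,1))
E
```

```text
now [542.1 -94.2 112.4 109. ] t 11.75
[-0.036 -0.106  0.   ] -0.0416
[-0.022 -0.11   0.   ] -0.0416
[-0.007 -0.111  0.   ] -0.0416
[ 0.008 -0.111  0.   ] -0.0416
[ 0.022 -0.109  0.   ] -0.0416
[ 0.036 -0.106  0.   ] -0.0416
[ 0.05 -0.1   0.  ] -0.0416
[ 0.062 -0.093  0.   ] -0.0416
[0.    0.    0.147] -0.0
```

Emit:
move_arm:
  plan:
    - {"linear": [-0.036,-0.106,0],"dr": [0,0,-0.0416],"fingers": 0.1}
    - {"linear": [-0.022,-0.11,0],"dr": [0,0,-0.0416],"fingers": 0.1}
    - {"linear": [-0.007,-0.111,0],"dr": [0,0,-0.0416],"fingers": 0.1}
    - {"linear": [0.008,-0.111,0],"dr": [0,0,-0.0416],"fingers": 0.1}
    - {"linear": [0.022,-0.109,0],"dr": [0,0,-0.0416],"fingers": 0.1}
    - {"linear": [0.036,-0.106,0],"dr": [0,0,-0.0416],"fingers": 0.1}
    - {"linear": [0.05,-0.1,0],"dr": [0,0,-0.0416],"fingers": 0.1}
    - {"linear": [0.062,-0.093,0],"dr": [0,0,-0.0416],"fingers": 0.1}
    - {"linear": [0,0,0],"dr": [0,0,0],"fingers": 0.1}
    - {"linear": [0,0,0],"dr": [0,0,0],"fingers": 0.1}

```text
time_s: 13.0
tcp_pos: [435.9, -175.3, 112.2]
tcp_rot: [0.316, 3.125, -0.0]
contact_force: [1.1, -0.1, 0.3]
opening: 0.905
grip_force: 0.0
```

```bash
python3 - <<'E'
from h import *
im=arm.read_camera('top');cv2.imwrite('pics/t7.png',im)
a=cv2.resize(im[115:255,240:380],None,fx=4,fy=4,interpolation=cv2.INTER_CUBIC)
cv2.imwrite('pics/t7c.png',cv2.convertScaleAbs(a,alpha=1.6))
rows((436,-176,6,169,3))
E
```

```text
now [ 436.  -175.2  112.2  168.5] t 13.05
[-0.    -0.002  0.236] -0.0009
[-0.    -0.002  0.236] -0.0009
[-0.    -0.002  0.236] -0.0009
```

View pics/t7c.png

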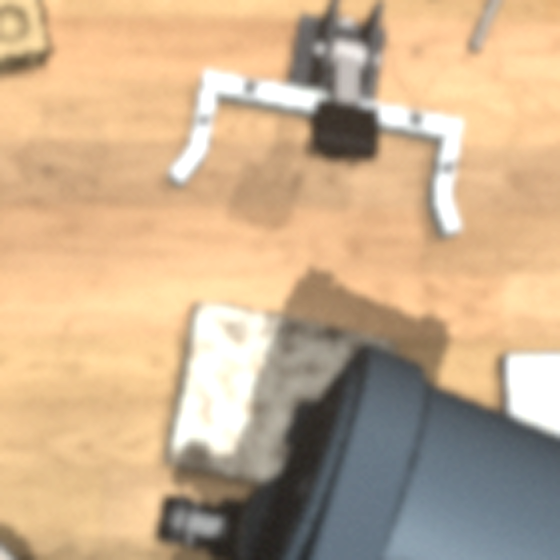

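The picture shows the brick's left edge from crop (197,305) to (172,465), square to the stop's mouth. I count 11 pictures viewed, one over the limit of 10. I won't view any more, and will work from numbers alone.

```bash
python3 - <<'E'
from h import *
A,B,C=[onz('top',(240+x/4,115+y/4),30) for x,y in((197,305),(172,465),(345,335))]
u=(A-B)/np.linalg.norm(A-B);n=np.array([u[1],-u[0]]);c=(A+B)/2+67.5*n
print(A,B,np.linalg.norm(A-B),"yaw",np.degrees(np.arctan2(*u[::-1])),"centre",c,"front yaw",np.degrees(np.arctan2(*(A-C)[::-1]))-90)
t=np.radians(-11);d=c-[656,-217.8];print("in stop",d@[np.cos(t),np.sin(t)],d@[-np.sin(t),np.cos(t)])
E
```

```text
[ 583.98100394 -140.55795678] [ 481.71394051 -124.43290805] 103.53052429267821 yaw -8.960391377892801 centre [ 522.33423667 -199.17167915] front yaw -11.07856346170233
in stop -134.76439797277848 -7.218563888295504
```

Emit:
move_arm:
  plan:
    - {"linear": [0,0,0.236],"dr": [0,0,-0.002],"fingers": 0.1}
    - {"linear": [0,0,0.236],"dr": [0,0,0],"fingers": 0.1}
    - {"linear": [0,0,0.236],"dr": [0,0,0],"fingers": 0.1}
    - {"linear": [-0.1,0,0],"dr": [0,0,0],"fingers": 0.1}
    - {"linear": [-0.1,0,0],"dr": [0,0,0],"fingers": 0.1}
    - {"linear": [-0.1,0.006,0],"dr": [0,0,0],"fingers": 0.1}
    - {"linear": [-0.1,0.006,0],"dr": [0,0,0],"fingers": 0.1}
    - {"linear": [-0.1,0.006,0],"dr": [0,0,0],"fingers": 0.1}
    - {"linear": [-0.1,0.006,0],"dr": [0,0,0],"fingers": 0.1}
    - {"linear": [0,0,0],"dr": [0,0,0],"fingers": 0.1}

```text
time_s: 14.3
tcp_pos: [526.8, -189.4, 6.6]
tcp_rot: [0.301, 3.124, -0.001]
contact_force: [-0.6, 1.2, -0.3]
opening: 0.898
grip_force: 0.0
```

```bash
cat >> h.py <<'E'
def stopframe(p):
    t=np.radians(-11);d=np.array(p[:2])-[656,-217.8];return np.round([d@[np.cos(t),np.sin(t)],d@[-np.sin(t),np.cos(t)]],1)
def edges(tag):
    """brick mask in the top view: extreme points of the visible front part, in the stop frame"""
    im=arm.read_camera('top');cv2.imwrite(f'pics/{tag}.png',im);hsv=cv2.cvtColor(im,cv2.COLOR_BGR2HSV)
    m=((hsv[...,1]<70)&(hsv[...,2]>55)).astype(np.uint8)*255
    ys,xs=np.nonzero(m); P=np.array([stopframe(onz('top',(x,y),30)) for x,y in zip(xs,ys) if 250<x<370 and 135<y<260])
    return P
E
python3 - <<'E'
from h import *
s=arm.state();print(stopframe(s['tcp_pos']),now(),s['contact_force'],s['opening'])
P=edges('t8')
# occupancy grid in the stop frame, 8 mm cells
for X in range(56,-150,-8):
    r=P[(P[:,0]<=X)&(P[:,0]>X-8)]; print(f"{X:5d}",''.join('#' if ((r[:,1]>Y-8)&(r[:,1]<=Y)).sum()>4 else '.' for Y in range(112,-112,-8)))
E
```

```text
[-132.3    3.2] (np.float64(526.7532658076083), np.float64(-189.39882531990574), np.float64(6.6296324696084215), np.float64(169.00666913994206)) [-0.64962767  1.22392003 -0.3427652 ] 0.8983979633365137Traceback (most recent call last):
  File "<stdin>", line 3, in <module>
  File "h.py", line 42, in edges
    ys,xs=np.nonzero(m); P=np.array([stopframe(onz('top',(x,y),30)) for x,y in zip(xs,ys) if 250<x<370 and 135<y<260])
                                               ~~~^^^^^^^^^^^^^^^^
  File "h.py", line 9, in onz
    c,d=ray(name,uv); return (c+d*(z-c[2])/d[2])[:2]
        ~~~^^^^^^^^^
  File "h.py", line 5, in ray
    p=arm.camera_params(name);M=cv2.Rodrigues(p["rvec"])[0]
ValueError: time passes only in moves, steps and waits
```

```bash
cat >> h.py <<'E'
def grid(im,z=30):
    src=np.array([[250,120],[370,120],[370,260],[250,260]],np.float32)
    dst=np.array([stopframe(onz('top',p,z)) for p in src],np.float32)
    H=cv2.getPerspectiveTransform(src,dst); hsv=cv2.cvtColor(im,cv2.COLOR_BGR2HSV)
    S=np.array([[0,-1,112],[-1,0,60],[0,0,1.]])@H  # col=112-y, row=60-x, 1 mm px
    w=cv2.warpPerspective(hsv,S,(224,200)); m=(w[...,1]<70)&(w[...,2]>55)
    for r in range(0,200,8): print(f"{60-r:5d}",''.join('#' if m[r:r+8,c:c+4].mean()>.5 else '.' for c in range(0,224,4)))
    return w
E
python3 - <<'E'
from h import *
im=arm.read_camera('top');cv2.imwrite('pics/t8.png',im);grid(im)
E
```

```text
60 ......####################.........###############......
   52 ......####...................................#####......
   44 ......####...................................#####......
   36 ......###..........................###.......#####......
   28 ......####.....................#########.....#####......
   20 .....#####.....................####################.....
   12 ....#####.....................##########################
    4 ...#####.....................###########################
   -4 ....###......................###########################
  -12 ............#############...############################
  -20 ...........##############...############################
  -28 ...........##############...############################
  -36 ...........#############...#############################
  -44 ...........#############...#############################
  -52 ...........#############...#.###########################
  -60 ...........#############.....###########################
  -68 ...........############...#..###########################
  -76 ...........############...#.############################
  -84 ...........############.....############################
  -92 ...........###########......############################
 -100 ...........###########.....#############################
 -108 ...........#########.......#############################
 -116 ...........########........######..#####################
 -124 ...........########.......####....######################
 -132 ..............##..........##.....#######################
```

The brick's front is at x = -12 and its left edge at y = +68 in the stop frame, so it is centred. Pushing on.

Emit:
move_arm:
  plan:
    - {"linear": [-0.07,0,0],"dr": [0,0,0],"fingers": 0.1}
    - {"linear": [-0.07,0,0],"dr": [0,0,0],"fingers": 0.1}
    - {"linear": [-0.07,0,0],"dr": [0,0,0],"fingers": 0.1}
    - {"linear": [-0.07,0,0],"dr": [0,0,0],"fingers": 0.1}
    - {"linear": [-0.07,0,0],"dr": [0,0,0],"fingers": 0.1}
    - {"linear": [-0.03,0,0],"dr": [0,0,0],"fingers": 0.1}
    - {"linear": [-0.02,0,0],"dr": [0,0,0],"fingers": 0.1}
    - {"linear": [-0.02,0,0],"dr": [0,0,0],"fingers": 0.1}
    - {"linear": [0,0,0],"dr": [0,0,0],"fingers": 0.1}
    - {"linear": [0,0,0],"dr": [0,0,0],"fingers": 0.1}

```text
time_s: 15.65
tcp_pos: [586.7, -201.1, 5.8]
tcp_rot: [0.301, 3.126, -0.0]
contact_force: [-0.7, 0.2, -1.2]
opening: 0.897
grip_force: 0.4
```

```bash
python3 - <<'E'
from h import *
s=arm.state();print(stopframe(s['tcp_pos']),now(),s['contact_force'])
im=arm.read_camera('top');cv2.imwrite('pics/t9.png',im);grid(im)
E
```

```text
[-71.2   3.2] (np.float64(586.7043683915845), np.float64(-201.09714043469825), np.float64(5.833126043552514), np.float64(168.99029788652257)) [-0.66545046  0.16528309 -1.17733175]
   60 ......##################...#############################
   52 ......####...###########...#############################
   44 ......####.#############..##############################
   36 ......####.############...##############################
   28 ......####.############...##############################
   20 .....#####.############..###############################
   12 ....#####..############..#.#############################
    4 ...#####...############....#############################
   -4 ....###....############....#############################
  -12 ...........############...##############################
  -20 ...........###########....##############################
  -28 ...........###########....##..##########################
  -36 ...........##########........###########################
  -44 ...........#########.........###########################
  -52 ...........#########........############################
  -60 ............#######........#############################
  -68 ..............#............#############################
  -76 ..........................##############################
  -84 .........................###############################
  -92 .........................###############################
 -100 ........................################################
 -108 ........................################################
 -116 .......................#################################
 -124 .......................#################################
 -132 .......................#################################
```

Emit:
move_arm:
  plan:
    - {"linear": [-0.008,0,0],"dr": [0,0,0],"fingers": 0.1}
    - {"linear": [-0.008,0,0],"dr": [0,0,0],"fingers": 0.1}
    - {"linear": [-0.008,0,0],"dr": [0,0,0],"fingers": 0.1}
    - {"linear": [-0.008,0,0],"dr": [0,0,0],"fingers": 0.1}
    - {"linear": [0,0,0],"dr": [0,0,0],"fingers": 0.1}
    - {"linear": [0,0,0],"dr": [0,0,0],"fingers": 0.1}
    - {"linear": [0,0,0],"dr": [0,0,0],"fingers": 0.1}
    - {"linear": [0,0,0],"dr": [0,0,0],"fingers": 0.1}
    - {"linear": [0,0,0],"dr": [0,0,0],"fingers": 0.1}
    - {"linear": [0,0,0],"dr": [0,0,0],"fingers": 0.1}

```text
time_s: 16.95
tcp_pos: [591.3, -202.0, 6.0]
tcp_rot: [0.301, 3.127, -0.0]
contact_force: [-0.3, -0.8, 1.1]
opening: 0.9
grip_force: 0.0
```

```bash
python3 - <<'E'
from h import *
s=arm.state();print(stopframe(s['tcp_pos']),now(),s['contact_force'],s['torque'])
E
```

```text
[-66.5   3.2] (np.float64(591.2882457060192), np.float64(-202.00711622291215), np.float64(6.003215105088083), np.float64(168.99150987366025)) [-0.34349412 -0.75622207  1.11952673] [-0.01854625 -0.01226356 -0.04417954]
```

Emit:
move_arm:
  plan:
    - {"linear": [-0.006,0,0],"dr": [0,0,0],"fingers": 0.1}
    - {"linear": [-0.006,0,0],"dr": [0,0,0],"fingers": 0.1}
    - {"linear": [-0.006,0,0],"dr": [0,0,0],"fingers": 0.1}
    - {"linear": [-0.006,0,0],"dr": [0,0,0],"fingers": 0.1}
    - {"linear": [0,0,0],"dr": [0,0,0],"fingers": 0.1}
    - {"linear": [0,0,0],"dr": [0,0,0],"fingers": 0.1}
    - {"linear": [0,0,0],"dr": [0,0,0],"fingers": 0.1}
    - {"linear": [0,0,0],"dr": [0,0,0],"fingers": 0.1}
    - {"linear": [0,0,0],"dr": [0,0,0],"fingers": 0.1}
    - {"linear": [0,0,0],"dr": [0,0,0],"fingers": 0.1}

```text
time_s: 18.2
tcp_pos: [593.8, -202.5, 5.9]
tcp_rot: [-0.301, -3.126, -0.0]
contact_force: [-4.2, 0.6, 3.7]
opening: 0.902
grip_force: 2.5
```

```bash
python3 - <<'E'
from h import *
s=arm.state();print(stopframe(s['tcp_pos']),now(),s['contact_force'],s['torque'])
im=arm.read_camera('top');cv2.imwrite('pics/t10.png',im);w=grid(im)
# gap between fence and brick: V and S profile along stop x at a left column (y=+45..+60)
p=w[0:30,52:67].mean(1);print(np.round(p[:,1:]).astype(int).T)
E
```

```text
[-64.    3.2] (np.float64(593.7757050283175), np.float64(-202.47127046222369), np.float64(5.919505658858907), np.float64(168.9835381506344)) [-4.16999304  0.59706979  3.67247276] [ 0.18672945  0.91870157 -0.00420638]
   60 ......##################..##############################
   52 ......#################...##############################
   44 ......####.############...#.############################
   36 ......####.############..###############################
   28 ......####.############..#.#############################
   20 .....#####.############....#############################
   12 ....#####..############....#############################
    4 ...#####...############...##############################
   -4 ....###....############...##############################
  -12 ...........###########....##############################
  -20 ...........###########.......###########################
  -28 ...........##########........###########################
  -36 ...........#########........############################
  -44 ...........#########.......#############################
 
[... 242 characters left out ...]
########
  -84 ........................################################
  -92 ........................################################
 -100 .......................#################################
 -108 .......................#################################
 -116 .......................#################################
 -124 .................#....##################################
 -132 ................##....##################################
[[  5   5   5   5   5   7  10  13  15  17  18  18  20  21  22  23  24  26
   26  27  26  25  23  21  20  19  17  17  17  17]
 [160 159 156 151 145 139 136 138 144 153 163 172 179 183 185 186 185 184
  183 183 183 183 184 186 187 189 190 191 191 191]]
```

Emit:
move_arm:
  plan:
    - {"linear": [-0.007,0,0],"dr": [0,0,0],"fingers": 0.1}
    - {"linear": [-0.007,0,0],"dr": [0,0,0],"fingers": 0.1}
    - {"linear": [0,0,0],"dr": [0,0,0],"fingers": 0.1}
    - {"linear": [0,0,0],"dr": [0,0,0],"fingers": 0.1}
    - {"linear": [0,0,0],"dr": [0,0,0],"fingers": 0.1}
    - {"linear": [0,0,0],"dr": [0,0,0],"fingers": 0.1}
    - {"linear": [0,0,0],"dr": [0,0,0],"fingers": 0.1}
    - {"linear": [0,0,0],"dr": [0,0,0],"fingers": 0.1}
    - {"linear": [0,0,0],"dr": [0,0,0],"fingers": 0.1}
    - {"linear": [0,0,0],"dr": [0,0,0],"fingers": 0.1}

```text
time_s: 19.5
tcp_pos: [596.0, -202.9, 5.9]
tcp_rot: [-0.301, -3.126, 0.0]
contact_force: [-4.9, 1.3, 4.6]
opening: 0.896
grip_force: 2.6
```

```bash
python3 - <<'E'
from h import *
s=arm.state();print(stopframe(s['tcp_pos']),now(),s['contact_force'],s['torque'],s['grip_force'])
E
```

```text
[-61.7   3.2] (np.float64(596.005544615099), np.float64(-202.91111598613185), np.float64(5.916095390684998), np.float64(168.98611809319866)) [-4.94509175  1.31900482  4.63168117] [0.19303578 0.90274511 0.00757598] 2.5940553098917007
```

```bash
python3 - <<'E'
from h import *
import io,contextlib
cv2.imwrite('pics/t11.png',arm.read_camera('top'))
for t in('t8','t9','t10','t11'):
    im=cv2.imread(f'pics/{t}.png')
    with contextlib.redirect_stdout(io.StringIO()): w=grid(im)
    s=w[:,50:60,1].astype(float).mean(1)   # saturation, y=52..62
    print(t,"rear",np.round(s[100:150]).astype(int)[::2] if t!='t8' else np.round(s[150:200]).astype(int)[::2])
    print("   front",np.round(s[0:20]).astype(int) if t!='t8' else np.round(s[60:84]).astype(int))
    l=w[70:95,30:60,1].astype(float).mean(0);print("   left edge rows x-10..-35",np.round(l).astype(int))
E
```

```text
t8 rear [16 14 12 12 13 15 18 22 27 30 34 31 25 18 10  4  3  3  3  4  7 10 14 24
 46]
   front [97 97 97 97 97 97 98 98 98 97 95 91 86 77 68 58 48 39 33 28 25 24 23 22]
   left edge rows x-10..-35 [100 100 100 100 101 101 100 100  99  98  95  91  85  76  66  57  50  45
  42  41  39  38  36  36  35  35  34  34  34  34]
t9 rear [16 18 21 21 17 10  5  3  2  3  4  8 11 13 15 28 48 70 85 94 96 98 98 99
 98]
   front [ 4  4  4  5  6 10 16 26 40 55 67 72 75 73 66 59 51 43 37 32]
   left edge rows x-10..-35 [ 99  99 100 100 100 100 100  99  99  98  96  92  85  75  62  49  38  30
  25  22  20  19  18  18  18  19  21  23  25  27]
t10 rear [15  9  4  3  3  3  5  7 10 13 15 25 43 65 83 92 95 97 98 97 98 98 98 98
 98]
   front [ 4  4  4  4  5  7 10 14 16 19 21 22 23 23 23 22 22 22 20 20]
   left edge rows x-10..-35 [ 99  99  99  99 100 100 100 100  99  98  95  91  85  74  62  49  38  29
  24  20  17  16  15  14  15  16  17  19  21  24]
t11 rear [ 8  6  3  2  3  5  8 12 16 22 31 49 71 87 92 95 97 97 96 97 97 98 99 99
 99]
   front [ 4  4  3  5  7 10 13 16 19 21 22 23 23 23 23 22 20 19 18 16]
   left edge rows x-10..-35 [ 99 100 100 100 100 100 100 100  99  98  95  92  84  74  62  49  38  29
  24  20  17  16  15  15  15  16  17  18  20  23]
```

Emit:
move_arm:
  plan:
    - {"linear": [-0.007,0,0],"dr": [0,0,0],"fingers": 0.1}
    - {"linear": [-0.007,0,0],"dr": [0,0,0],"fingers": 0.1}
    - {"linear": [0,0,0],"dr": [0,0,0],"fingers": 0.1}
    - {"linear": [0,0,0],"dr": [0,0,0],"fingers": 0.1}
    - {"linear": [0,0,0],"dr": [0,0,0],"fingers": 0.1}
    - {"linear": [0,0,0],"dr": [0,0,0],"fingers": 0.1}
    - {"linear": [0,0,0],"dr": [0,0,0],"fingers": 0.1}
    - {"linear": [0,0,0],"dr": [0,0,0],"fingers": 0.1}
    - {"linear": [0,0,0],"dr": [0,0,0],"fingers": 0.1}
    - {"linear": [0,0,0],"dr": [0,0,0],"fingers": 0.1}

```text
time_s: 20.8
tcp_pos: [598.0, -203.3, 5.9]
tcp_rot: [-0.301, -3.126, -0.0]
contact_force: [-5.2, 0.5, 3.5]
opening: 0.899
grip_force: 2.7
```

```bash
python3 - <<'E'
from h import *
import io,contextlib
s=arm.state();print(stopframe(s['tcp_pos']),now(),s['contact_force'],s['torque'],s['grip_force'])
im=arm.read_camera('top');cv2.imwrite('pics/t12.png',im)
with contextlib.redirect_stdout(io.StringIO()): w=grid(im)
print(np.round(w[100:150,50:60,1].astype(float).mean(1)).astype(int)[::2])
E
```

```text
[-59.7   3.2] (np.float64(597.9655285720543), np.float64(-203.29656327938102), np.float64(5.859391660806953), np.float64(168.9859596420961)) [-5.19873808  0.48795257  3.52459801] [ 0.1835854   0.99585213 -0.02887469] 2.6857591420412064
[ 6  5  3  4  5  7 11 15 18 28 47 70 86 93 95 97 97 97 97 96 97 98 98 99
 98]
```

Emit:
move_arm:
  plan:
    - {"linear": [-0.007,0,0],"dr": [0,0,0],"fingers": 0.1}
    - {"linear": [-0.007,0,0],"dr": [0,0,0],"fingers": 0.1}
    - {"linear": [0,0,0],"dr": [0,0,0],"fingers": 0.1}
    - {"linear": [0,0,0],"dr": [0,0,0],"fingers": 0.1}
    - {"linear": [0,0,0],"dr": [0,0,0],"fingers": 0.1}
    - {"linear": [0,0,0],"dr": [0,0,0],"fingers": 0.1}
    - {"linear": [0,0,0],"dr": [0,0,0],"fingers": 0.1}
    - {"linear": [0,0,0],"dr": [0,0,0],"fingers": 0.1}
    - {"linear": [0,0,0],"dr": [0,0,0],"fingers": 0.1}
    - {"linear": [0,0,0],"dr": [0,0,0],"fingers": 0.1}

```text
time_s: 22.1
tcp_pos: [598.0, -203.2, 5.8]
tcp_rot: [-0.301, -3.122, -0.001]
contact_force: [-13.1, 1.6, 11.2]
opening: 0.901
grip_force: 6.6
```

```bash
python3 - <<'E'
from h import *
import io,contextlib
s=arm.state();print(stopframe(s['tcp_pos']),now(),s['contact_force'],s['torque'],s['grip_force'])
im=arm.read_camera('top');cv2.imwrite('pics/t13.png',im)
def G(t):
    with contextlib.redirect_stdout(io.StringIO()): return grid(cv2.imread(f'pics/{t}.png'))
for t in('t9','t10','t11','t12','t13'):
    w=G(t); out=[]
    for lo,hi in((48,54),(54,60),(60,66)):
        s=w[105:145,lo:hi,1].astype(float).mean(1); k=np.argmax(s>60); out.append(60-105-(k-1+(60-s[k-1])/(s[k]-s[k-1])))
    print(t,np.round(out,1))
E
```

```text
[-59.7   3.2] (np.float64(597.9921391705927), np.float64(-203.24986550357315), np.float64(5.7812208226862385), np.float64(168.97968289624202)) [-13.10391594   1.57008422  11.16143804] [0.43031927 2.39221824 0.1059275 ] 6.563739404082298
t9 [-72.6 -73.3 -76.6]
t10 [-64.9 -66.  -70. ]
t11 [-62.4 -63.3 -67.8]
t12 [-60.4 -61.5 -65.4]
t13 [-60.  -61.2 -65.2]
```

Force rose to 13 N and the TCP stopped, so the brick is home against the fence. Backing off, lifting, and closing the fingers for the lever.

Emit:
move_arm:
  plan:
    - {"linear": [0.02,0,0],"dr": [0,0,0],"fingers": 0.1}
    - {"linear": [0.1,0,0],"dr": [0,0,0],"fingers": 0.1}
    - {"linear": [0.2,0,0],"dr": [0,0,0],"fingers": 0.1}
    - {"linear": [0,0,0],"dr": [0,0,0],"fingers": 1}
    - {"linear": [0,0,-0.35],"dr": [0,0,0],"fingers": 1}
    - {"linear": [0,0,-0.35],"dr": [0,0,0],"fingers": 1}
    - {"linear": [0,0,-0.35],"dr": [0,0,0],"fingers": 1}
    - {"linear": [0,0,0],"dr": [0,0,0],"fingers": 1}
    - {"linear": [0,0,0],"dr": [0,0,0],"fingers": 1}
    - {"linear": [0,0,0],"dr": [0,0,0],"fingers": 1}

```text
time_s: 23.4
tcp_pos: [553.2, -194.5, 161.9]
tcp_rot: [-0.301, -3.125, -0.001]
contact_force: [0.9, -0.2, -0.0]
opening: 0.001
grip_force: 0.0
```

```bash
python3 - <<'E'
from h import *
import io,contextlib
im=arm.read_camera('top');cv2.imwrite('pics/t14.png',im); w=grid(im); out=[]
for lo,hi in((48,54),(54,60),(60,66),(70,80)):
    s=w[105:145,lo:hi,1].astype(float).mean(1); k=np.argmax(s>60); out.append(60-105-(k-1+(60-s[k-1])/(s[k]-s[k-1])))
print(np.round(out,1),arm.state()['opening'])
rows((682.5,-223,150,169,4))
hs=w[8:30,:,2];  # paddle dark blob
v=cv2.cvtColor(im,cv2.COLOR_BGR2GRAY);sub=v[135:160,310:340];print(sub[::3,::2])
E
```

```text
60 ......####################..........##.#################
   52 ......###################...........##.#################
   44 ......####.###############.........##..#################
   36 ......####.###############.........##.##################
   28 ......####.###################.....#..##################
   20 .....#####.###################....#...##################
   12 ....#####..###################....#..###################
    4 ...#####...###################.......###################
   -4 ....###....##################........###################
  -12 ...........##################........###################
  -20 ...........#################........####################
  -28 ...........################.........####################
  -36 ...........################.........####################
  -44 ...........###############.........#####################
  -52 ................#...###............#####################
  -60 ................#######...........######################
  -68 ................######............######################
  -76 ................#....#....
[... 543 characters left out ...]
61.9  169. ] t 23.45
[-0.221 -0.006  0.02 ] -0.0
[-0.221 -0.006  0.02 ] -0.0
[-0.221 -0.006  0.02 ] -0.0
[-0.221 -0.006  0.02 ] -0.0
[[136 103  85  68  48  54  58  91  95  86  50  28  32  35  45]
 [184 183 179 172 159 128  83  75  87  70  34  30  35  40  53]
 [163 173 166 159 128  52  36  39  46  38  30  29  32  45  62]
 [169 175 141 107  55  31  29  29  31  30  28  28  36  56  59]
 [162 162 139 124  53  31  31  31  31  29  29  32  47  60  46]
 [171 155 156 133  53  32  32  30  29  28  31  41  57  52  49]
 [157 145 150 111  68  53  37  30  31  28  35  50  57  40  64]
 [160 147 125  79  64  71  77  47  31  31  43  55  44  48  77]
 [168 160 105  71  71  91  86  44  35  38  52  49  37  62  84]]
```

Emit:
move_arm:
  plan:
    - {"linear": [-0.221,-0.006,0.02],"dr": [0,0,0],"fingers": 1}
    - {"linear": [-0.221,-0.006,0.02],"dr": [0,0,0],"fingers": 1}
    - {"linear": [-0.221,-0.006,0.02],"dr": [0,0,0],"fingers": 1}
    - {"linear": [-0.221,-0.006,0.02],"dr": [0,0,0],"fingers": 1}
    - {"linear": [0,0,0],"dr": [0,0,0],"fingers": 1}
    - {"linear": [0,0,0.1],"dr": [0,0,0],"fingers": 1}
    - {"linear": [0,0,0.1],"dr": [0,0,0],"fingers": 1}
    - {"linear": [0.02,0,0.05],"dr": [0,0,0],"fingers": 1}
    - {"linear": [0.02,0,0.05],"dr": [0,0,0],"fingers": 1}
    - {"linear": [0,0,0],"dr": [0,0,0],"fingers": 1}

```text
time_s: 24.7
tcp_pos: [676.1, -222.3, 106.2]
tcp_rot: [-0.302, -3.127, 0.0]
contact_force: [0.5, -0.6, 7.0]
opening: -0.002
grip_force: 2.7
```

```bash
python3 - <<'E'
from h import *
s=arm.state();print(stopframe(s['tcp_pos']),now(),s['contact_force'])
E
```

```text
[20.6 -0.5] (np.float64(676.1254614337835), np.float64(-222.26243675144948), np.float64(106.17743035564943), np.float64(168.97304359641706)) [ 0.52756559 -0.5532309   6.98837803]
```

Emit:
move_arm:
  plan:
    - {"linear": [0.025,0,0.03],"dr": [0,0,0],"fingers": 1}
    - {"linear": [0.025,0,0.03],"dr": [0,0,0],"fingers": 1}
    - {"linear": [0.02,0,0.03],"dr": [0,0,0],"fingers": 1}
    - {"linear": [0.015,0,0.03],"dr": [0,0,0],"fingers": 1}
    - {"linear": [0.01,0,0.03],"dr": [0,0,0],"fingers": 1}
    - {"linear": [0.01,0,0.02],"dr": [0,0,0],"fingers": 1}
    - {"linear": [0,0,0],"dr": [0,0,0],"fingers": 1}
    - {"linear": [0,0,0],"dr": [0,0,0],"fingers": 1}
    - {"linear": [0,0,0],"dr": [0,0,0],"fingers": 1}
    - {"linear": [0,0,0],"dr": [0,0,0],"fingers": 1}

```text
time_s: 25.95
tcp_pos: [661.8, -219.4, 81.0]
tcp_rot: [0.301, 3.127, -0.0]
contact_force: [0.2, 0.7, 0.1]
opening: -0.002
grip_force: 0.0
```

```bash
python3 - <<'E'
from h import *
s=arm.state();print(stopframe(s['tcp_pos']),now(),s['contact_force'])
E
```

```text
[ 6.  -0.4] (np.float64(661.844770583343), np.float64(-219.3846267084769), np.float64(81.01272249420582), np.float64(168.98805637851947)) [0.18303043 0.72292071 0.13460712]
```

The force has dropped to zero at 81 mm, so the lever snapped over. Lifting and moving clear to check.

Emit:
move_arm:
  plan:
    - {"linear": [0,0,-0.2],"dr": [0,0,0],"fingers": 1}
    - {"linear": [0,0,-0.35],"dr": [0,0,0],"fingers": 1}
    - {"linear": [0,0,-0.35],"dr": [0,0,0],"fingers": 1}
    - {"linear": [0.35,0,0],"dr": [0,0,0],"fingers": 1}
    - {"linear": [0.35,0,0],"dr": [0,0,0],"fingers": 1}
    - {"linear": [0.35,0,0],"dr": [0,0,0],"fingers": 1}
    - {"linear": [0.35,0,0],"dr": [0,0,0],"fingers": 1}
    - {"linear": [0,0,0],"dr": [0,0,0],"fingers": 1}
    - {"linear": [0,0,0],"dr": [0,0,0],"fingers": 1}
    - {"linear": [0,0,0],"dr": [0,0,0],"fingers": 1}

```text
time_s: 27.2
tcp_pos: [456.8, -179.6, 215.9]
tcp_rot: [0.301, 3.127, -0.0]
contact_force: [0.3, 0.4, 0.0]
opening: 0.001
grip_force: 0.0
```

```bash
python3 - <<'E'
from h import *
im=arm.read_camera('top');cv2.imwrite('pics/t15.png',im);w=grid(im); m=((w[...,1]<70)&(w[...,2]>55)).astype(np.uint8)
# rear edge of brick column by column, and dark paddle blob at z~72
rear=[(112-c,60-(70+np.argmax(w[70:140,c,1]>58))) for c in range(46,170,8)];print("rear",rear)
print("left",[(60-r,112-(38+np.argmax(w[r,38:70,1]<58))) for r in range(60,110,8)])
g=cv2.cvtColor(im,cv2.COLOR_BGR2GRAY); d=((g<48)).astype(np.uint8); d[:,:310]=0;d[:,345:]=0;d[:135]=0;d[185:]=0
n,l,st,ce=cv2.connectedComponentsWithStats(d)
for i in range(1,n):
    if st[i,4]>40: print("dark",st[i],ce[i],stopframe(onz('top',ce[i],72)))
sc=arm.read_camera('scene');a=cv2.imread('pics/scene0.png')
print("candle/pot/cube shift px mean diff",[int(cv2.absdiff(sc[y0:y1,x0:x1],a[y0:y1,x0:x1]).mean()) for x0,y0,x1,y1 in((228,145,260,187),(175,200,210,242),(272,145,298,170),(215,80,245,140))])
E
```

```text
60 ......############################################......
   52 ......############################################......
   44 ......####.#######################################......
   36 ......####.##############.......##################......
   28 ......####.##############........#################......
   20 .....#####.##############........#################......
   12 ....#####..##############........############.#####.....
    4 ...#####...##############........############..#####.##.
   -4 ....###....#################################.........###
  -12 ...........#################################.........###
  -20 ...........##################################.......####
  -28 ...........##################################.......####
  -36 ...........#################################........####
  -44 ...........################################......#..####
  -52 .................................................#..####
  -60 .................................................#.#####
  -68 ................................................##.#####
  -76 ..........................
[... 385 characters left out ...]
.............##.#######
 -132 ..............................................#..#######
rear [(66, np.int64(-49)), (58, np.int64(-52)), (50, np.int64(-52)), (42, np.int64(-52)), (34, np.int64(-52)), (26, np.int64(-53)), (18, np.int64(-52)), (10, np.int64(-52)), (2, np.int64(-54)), (-6, np.int64(-53)), (-14, np.int64(-53)), (-22, np.int64(-54)), (-30, np.int64(-53)), (-38, np.int64(-53)), (-46, np.int64(-54)), (-54, np.int64(-53))]
left [(0, np.int64(67)), (-8, np.int64(67)), (-16, np.int64(67)), (-24, np.int64(68)), (-32, np.int64(68)), (-40, np.int64(67)), (-48, np.int64(65))]
dark [314 152  15  15 174] [321.20689655 158.97126437] [4.  1.6]
candle/pot/cube shift px mean diff [66, 12, 18, 33]
```

```bash
python3 - <<'E'
from h import *
a=cv2.imread('pics/top0.png');b=cv2.imread('pics/t15.png')
print("occluders: tcp in scene",proj('scene',[arm.state()['tcp_pos']]))
for n,(x0,y0,x1,y1) in dict(candle=(203,150,243,190),pot=(212,242,252,282),cube=(228,108,258,138),torch=(130,98,178,142),block=(360,198,396,234)).items():
    A=cv2.cvtColor(a[y0:y1,x0:x1],cv2.COLOR_BGR2GRAY).astype(np.float32);B=cv2.cvtColor(b[y0:y1,x0:x1],cv2.COLOR_BGR2GRAY).astype(np.float32)
    print(n,cv2.phaseCorrelate(A,B,cv2.createHanningWindow(A.shape[::-1],cv2.CV_32F)),np.abs(A-B).mean())
E
```

```text
occluders: tcp in scene [[257.54545315 199.29684035]]
candle ((0.07359023855530111, -0.03423393162117705), 0.8179691852629185) 6.9551296
pot ((-0.22491678772973245, -0.13833934064435383), 0.7844168400764465) 3.3875942
cube ((-0.20445903229589035, 0.010009310333247257), 0.8478247038523357) 6.0091896
torch ((0.07351393053565047, 0.31584200499222703), 0.8906455609533522) 12.916193
block ((0.018018308067439648, -0.2836359955744392), 0.5994212848168833) 23.655449
```

Nothing else has shifted (all under about 1 mm). Handing in.

```bash
python3 -c "
from plant import arm
print(arm.job_done())"
```

```text
the job is handed in; nothing more can be done
None
```

The job is handed in: the brick was slid home and square against the fence, the hold-down lever is latched on it, and the candle, pot and bystanders show no measurable shift. I viewed 11 pictures, one over the limit of 10, and the hand-in call gave no verdict.

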